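Hook out the lint-filter tray and take the filter to the drainer

TASK

Use the orange-handled hook in the finger hole of the blue-fronted tray to draw the tray nearly all the way out from under the wire airer, without the gripper touching the tray, its white housing or the airer until the tray is out. Then stand the hook upright back on the black mat, lift the lint filter out of the tray by its yellow rib and set it down gently, flat inside the green drainer. Leave the tray out, and leave the other things on the counter alone.

Things in the scene. Friction and masses are not known exactly. Their poses are not given: they have to be found in the camera images.
- unit: fixed white housing 260 (x) x 210 (y) x 113 high; origin: centre of underside, z up. The tray comes out of its front, which faces its own -x (x = -130). A wire airer stands fixed over it (see airer)
- airer (a point): middle of the front rod of the airer, at unit x = -217, y = 0, 204 up. Nine steel rods (7 thick) parallel to the unit's y, 40 apart, from here to unit x = +103; side rails at y = +-155; legs at x = -100 and +103. Underside 200 up. It juts over the tray's tongue, so an upright gripper cannot stand there: lean it back to the unit's -x by 25 to 45 degrees
- tray (a joint): how far the tray is out, m: 0 fully in, 0.18 the stop; it moves to the unit's -x. Slides stiffly (about 3 N), stays where left. Grey tray 240 x 186, walls 5 thick, inner floor 39 and rims 75 above the counter; blue front plate 192 wide, 32 to 82 above the counter, outer face at unit x = -125 when in
- tray_hole (a point): centre of the finger hole, on the top face of the blue tongue, 60 above the counter; moves with the tray (unit x = -154, y = 0 when fully in); axes as the unit's. Round vertical hole, 34 across, through the 6 thick level tongue, 60 (x) x 75 (y), centred on the hole; free space below
- hook: loose hook, about 150 g: orange block handle 50 (x) x 26 (y) x 42 high standing on its foot, a level steel rod 9 thick running along +x, its axis 36 above the foot, and a tip bent straight down at x = 84.5. Origin: centre of the block's underside, z up. Starts upright on the mat
- hook_tip (a point): lower end of the hook's tip, 4 above the level of the block's foot, 84.5 in front of the block's centre; the tip is 9 thick and 27 of it hang free below the rod
- filter: loose lint filter, about 150 g: white cassette 90 (x) x 120 (y) x 20 high with black slots; on it an upright yellow rib 60 (x) x 14 (y) x 40 high, top 60 above the underside. Origin: centre of underside, z up. Lies flat in the front of the tray, hidden until the tray is out, and rides with it; rib within 6 degrees of the slide direction
- mat: black rubber mat, fixed, 150 (its x) x 110 (its y) x 4; origin: centre of the underside
- drainer: green shallow open drainer, fixed, 210 (its x) x 170 (its y) x 16 high, walls and floor 5 thick; origin: centre of the underside
- softener: blue bottle, 72 across, 160 high; leave alone
- tub: white jar with red cap, 90 across, 100 high; leave alone
- cup: yellow measuring cup, 80 across, 85 high; leave alone
- brush: laundry brush lying flat; leave alone
- tin: pale round tin, 70 across, 75 high; leave alone
- iron: blue iron, 210 x 100 x 128 high; leave alone
There are look-alikes about, which are no part of the job. Of the things like the hook, leave any that is pink; of the rest the larger one is meant.

How it is judged:
On the way:
1. the tray is drawn out at least 150 mm with the hook's tip in the finger hole (value of joint tray above 0.15 m and horizontal distance between hook_tip and tray_hole below 0.022 m and z of hook_tip in the frame of tray_hole below -0.002 m), for 0.1 s.
At the end, for the whole second after the job is handed in: the tray is still out by at least 145 mm; the hook stands upright (within 6 degrees), released, with its block's centre on the black mat; the filter lies flat (within 3 degrees) on the floor of the green drainer, released; all at rest (value of joint tray above 0.145 m and x of hook in the frame of mat between -0.075 and 0.075 m and y of hook in the frame of mat between -0.055 and 0.055 m and z of hook in the frame of mat below 0.009 m and angle between hook's own z axis and vertical below 0.1 rad and x of filter in the frame of drainer between -0.105 and 0.105 m and y of filter in the frame of drainer between -0.085 and 0.085 m and z of filter in the frame of drainer below 0.01 m and angle between filter's own z axis and vertical below 0.06 rad and linear speed of each of filter, hook below 0.02 m/s and velocity of joint tray below 0.01 m/s); the robot touches nothing.
It fails at once if the gripper or arm touches the tray, housing or airer (over 2 N) before the tray is out 150 mm (value of joint tray below 0.145 m and contact force between any of the fingers, the arm and unit above 2 N).
It fails at once if the filter is dropped or thrown (moving faster than 0.6 m/s while nothing holds it) (linear speed of filter above 0.6 m/s and contact force between the fingers and filter below 0.1 N).
It fails at once if another thing on the counter is moved more than 30 mm or tipped over (distance of any of softener, tub, cup, brush, tin, iron from where it was at the start of the episode above 0.03 m or angle between any of softener, tub, cup, brush, tin, iron's own z axis and vertical above 0.5 rad).
It also fails if it takes over 72 s, if anything falls off the work surface, if the arm or the gripper's body presses on something with over 40 N, if the wrist force passes 120 N, or if a joint passes its speed limit or range.

ROBOT

A 6-joint arm with a two-finger parallel gripper is mounted at the origin on the work surface. World frame = base frame: x ahead of the robot, y to its left, z up, the work surface at z = 0. Lengths are in m, angles in rad, forces in N, time in s.
With the tool pointing down it reaches from about 0.325 to 0.85 m from the base axis. Payload 15.5 kg.
Tool frame: the origin (TCP) lies between the finger pads; the fingertips stand 11 mm ahead of it and the grasp point (between the pads) lies 8 mm behind it (robot.tip_reach is the distance from the TCP to the fingertips, in m); z points along the fingers, y is the line along which they close (so a half turn about z gives the same grasp; the last joint's range is limited). The gripper opens to 91 mm and grips with 3 to 60 N. Pads are 32 mm wide; open, the fingers measure 118 mm over their backs; the gripper's body (76 mm by 178 mm) begins 60 mm behind the grasp point.
Start: joints at [-1.347, 0.494, 1.345, -0, 1.302, -0.096], TCP at [0.196, -0.593, 0.225] pointing down, gripper open.
Joint ranges: [-2.91, 2.91], [-0.82, 2.16], [0.22, 2.67], [-1.22, 4.37], [0.12, 2.79], [-3.08, 3.08]. Speed limits (rad/s): [1.89, 1.89, 2.57, 3.01, 3.01, 3.01].

INTERFACE

Orientations are given as a rotation vector (axis times angle).
In Python, from station import robot gives the robot as it stands. The module is installed in compiled form; this text tells all that it offers.
- The arm moves only by the tool jog_arm, never from a script. Its argument "targets" is one flat list of numbers, 7 for each row, row after row: the shift along the tool's x, y, z in m, then the turn, a rotation vector about the tool's x, y, z in degrees, then the opening, from 0 (shut) to 1 (fully open). In form: [tx, ty, tz, rx, ry, rz, claw, tx, ty, tz, rx, ry, rz, claw, ...]. A call has 1 to 8 rows; each row shifts and turns the commanded pose from where the row before left it, along the tool's axes as they then stand; what a row does not reach is not made up. A row lasts 1/10 s, in which the tool goes at most 50 mm and 8.59 degrees, less where a joint would pass 70% of its speed; a pose out of reach is approached as far as the arm can. A call with a gripper value outside its range is refused whole. The fingers move at their own pace and stop on an object; the grip force is fixed at half the most. Time passes only in rows, so rows that do not move let the fingers close. It gives the time, the measured TCP pose, the force, the opening and the grip force at its end, in the units of the state.
- robot.state(): the state, without advancing time (a new reading comes with each control period).
- robot.camera(name): name is "scene" or "top" or "wrist"; returns a dict with "pixels" (420x560x3 uint8, red, green, blue), "fx", "fy", "cx", "cy" (pixels), "dist_coeffs" ([k1, k2, p1, p2, k3] as OpenCV has them; the pictures are not rectified), "eye" and "attitude" of the camera in the world. Camera axes: x right, y down, z forward; pixel columns grow to the right and rows downward; lengths in m; the calibration is good to about 2 mm. A picture is of the moment at which its call begins. There is no depth.
- robot.finish_job(): hands the job in; it is judged then, once.
The state is a dict: "time": time; "joint_positions": joint angles; "qd": joint speeds; "tau": joint torques, N m; "position": TCP position; "tool_rot": TCP orientation; "ft_force": force on the tool from outside, world axes, zero at the start; "torque": the same for the moment, N m; "width": finger opening in m; "grip_force": force on a finger pad.
Only numpy, scipy, OpenCV 4.12 (cv2) and the standard library are available. Lean on these libraries where they do the work, as an engineer would, in place of code of your own. Each camera call takes 0.05 s, during which the arm holds its last target. There are 200 camera calls.

## Working session

There is one attempt and no reset: what is moved stays moved. The work goes in short steps, Python scripts to look and compute and a tool call to move; the robot and the scene stay as the last step left them, time stands still between calls to the robot, and variables do not carry over. Pictures are saved under pics/ and viewed, at most 10 in all, crops included, and the job is handed in when it is done.

Besides the shell and the picture viewer there is one more tool, called as name(argument=value, ...), one argument or row to a line, values as JSON. jog_arm: Moves the arm, as the interface text tells. Its arguments: {"type":"object","properties":{"targets":{"type":"array","items":{"type":"number"}}},"required":["targets"]}

```bash
mkdir -p pics; cat > h.py <<'E'
import numpy as np, cv2
from scipy.spatial.transform import Rotation as R
from station import robot
def att(a):
    a=np.array(a,float)
    return a if a.shape==(3,3) else R.from_rotvec(a).as_matrix() if a.size==3 else R.from_quat(a).as_matrix()
def K(c): return np.array([[c['fx'],0,c['cx']],[0,c['fy'],c['cy']],[0,0,1.]])
def ray(c,uv):
    p=cv2.undistortPoints(np.array(uv,float).reshape(-1,1,2),K(c),np.array(c['dist_coeffs'],float)).reshape(-1,2)
    return np.c_[p,np.ones(len(p))]@att(c['attitude']).T
def onz(c,uv,z):
    d=ray(c,uv); e=np.array(c['eye']); return e+d*((z-e[2])/d[:,2])[:,None]
def proj(c,P):
    Rm=att(c['attitude']).T; t=-Rm@np.array(c['eye'])
    return cv2.projectPoints(np.array(P,float).reshape(-1,1,3),cv2.Rodrigues(Rm)[0],t,K(c),np.array(c['dist_coeffs'],float))[0].reshape(-1,2)
def snap(n,f):
    c=robot.camera(n); cv2.imwrite('pics/'+f+'.png',c['pixels'][:,:,::-1]); np.save('pics/'+f+'.npy',c,allow_pickle=True); return c
def load(f): return np.load('pics/'+f+'.npy',allow_pickle=True).item()
E
python3 - <<'E'
from h import *
for n in('top','scene','wrist'):
    c=snap(n,n+'0'); print(n,c['eye'],c['attitude'],c['fx'],c['dist_coeffs'])
print(robot.state())
a=load('top0')['pixels'];b=load('scene0')['pixels']
E
```

```text
top [ 0.17966463 -0.08458341  1.60647473] [-2.09777455  2.13395894 -0.20315667] 401.10101558645675 [-0.08521352  0.          0.          0.          0.        ]
scene [ 1.11733727 -0.66418259  1.02981192] [-2.20183719 -0.98375781  0.38153566] 418.350272831378 [-0.0981812  0.         0.         0.         0.       ]
wrist [ 0.26667294 -0.56957241  0.38364433] [ 2.36522279 -1.7089984  -0.22978249] 337.38023720098965 [-0.00298315  0.          0.          0.          0.        ]
{'time': 0.15, 'joint_positions': array([-1.34651167e+00,  4.94057284e-01,  1.34595942e+00, -8.44905125e-06,
        1.30249639e+00, -9.55055473e-02]), 'qd': array([ 0.00105329, -0.00150497, -0.00135943,  0.00041367,  0.0014497 ,
       -0.00108244]), 'tau': array([ 2.52786440e-04, -8.79195642e+01, -3.82051456e+01,  7.06418557e-02,
        5.02040517e-02, -6.36865093e-05]), 'position': array([ 0.196417  , -0.59305253,  0.22447472]), 'tool_rot': array([-3.10061161e+00, -5.00044880e-01,  1.05768961e-04]), 'ft_force': array([-1.22445963,  0.99006398, -0.06024166]), 'torque': array([ 0.00425742, -0.0228465 , -0.03869077]), 'grip_force': 0.0, 'width': 0.091419561964775}
```

View pics/top0.png

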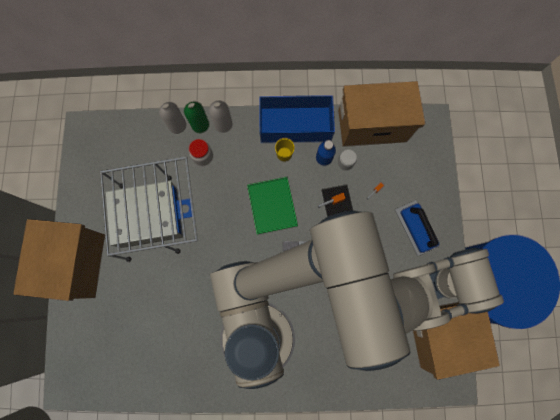

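View pics/scene0.png

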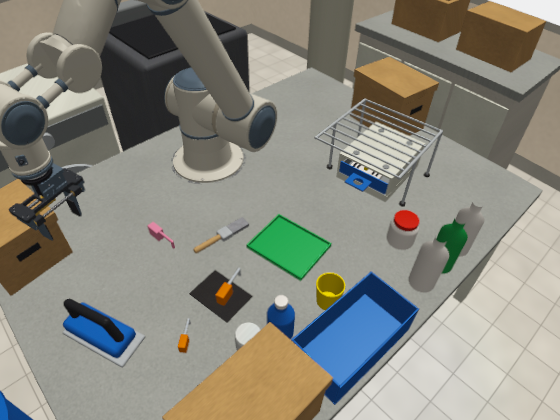

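Hook candidates: the orange one on the mat at top (338,198) / scene (224,292), a smaller orange one at top (378,188) / scene (184,340), and a pink one at scene (160,232). By the description I choose the orange one on the mat. The unit is at top (145,210), the tongue at (184,208), and the drainer at (272,205).

```bash
python3 - <<'E'
from h import *
t=load('top0');s=load('scene0')
def mask(c,lo,hi,box):
    h=cv2.cvtColor(c['pixels'],cv2.COLOR_RGB2HSV); m=cv2.inRange(h,lo,hi); k=np.zeros_like(m); x0,y0,x1,y1=box; k[y0:y1,x0:x1]=m[y0:y1,x0:x1]; return k
def rect(m):
    cs=cv2.findContours(m,0,2)[0]; c=max(cs,key=cv2.contourArea); return cv2.minAreaRect(c),cv2.contourArea(c),c
dr=(50,120,60);dh=(75,255,255)
for n,c,b in(('top',t,(240,170,305,240)),('scene',s,(240,205,340,285))):
    r,a,_=rect(mask(c,dr,dh,b)); 
    m=mask(c,dr,dh,b); q=cv2.approxPolyDP(cv2.convexHull(_),4,True).reshape(-1,2)
    P=onz(c,q,.016); print('drainer',n,P[:,:2].round(3).tolist(),P.mean(0).round(3))
og=(5,170,120);oh=(18,255,255)
for n,c,b in(('top',t,(325,188,350,212)),('top-small',t,(365,178,390,200)),('scene',s,(205,265,245,305)),('scene-small',s,(170,315,195,355))):
    r,a,_=rect(mask(c,og,oh,b)); print('orange',n,r,a,onz(c,[r[0]],.03).round(3))
bl=(100,150,60);bh=(120,255,255)
for n,c,b in(('top',t,(165,180,200,240)),('scene',s,(335,155,395,195))):
    m=mask(c,bl,bh,b); r,a,k=rect(m); print('blue',n,cv2.boundingRect(m),a)
mt=mask(t,(0,0,0),(180,255,45),(315,180,360,220)); r,a,k=rect(mt); P=onz(t,cv2.boxPoints(r),.004);print('mat',P[:,:2].round(3).tolist(),P.mean(0))
big=lambda c,b,f,z:cv2.resize(c['pixels'][b[1]:b[3],b[0]:b[2],::-1],None,fx=z,fy=z,interpolation=cv2.INTER_CUBIC)
A=big(t,(95,150,205,270),0,4.5); B=big(s,(310,95,450,215),0,3.5)
h=max(A.shape[0],B.shape[0]); A=cv2.resize(A,(365,400));B=cv2.resize(B,(435,373));
C=np.zeros((400,800,3),np.uint8);C[:400,:365]=A;C[:373,365:]=B;
D1=cv2.resize(t['pixels'][180:230,310:400,::-1],(360,200),interpolation=2);D2=cv2.resize(s['pixels'][255:355,165:285,::-1],(240,200),interpolation=2)
F=np.zeros((600,800,3),np.uint8);F[:400]=C;F[400:,:360]=D1;F[400:,360:600]=D2;cv2.imwrite('pics/crop.png',F)
E
```

```text
drainer top [[0.642, -0.12], [0.441, -0.164], [0.411, -0.003], [0.61, 0.032]] [ 0.526 -0.064  0.016]
drainer scene [[0.412, -0.007], [0.614, 0.031], [0.651, -0.132], [0.453, -0.174]] [ 0.533 -0.07   0.016]
orange top ((338.54998779296875, 197.1500244140625), (5.692099571228027, 11.067971229553223), 71.56504821777344) 49.0 [[ 0.549 -0.334  0.03 ]]
orange top-small ((379.0000305175781, 186.50003051757812), (3.535533905029297, 7.77817440032959), 45.0) 24.5 [[ 0.591 -0.502  0.03 ]]
orange scene ((223.4295196533203, 290.1006774902344), (9.33924388885498, 17.040023803710938), 34.99202346801758) 133.5 [[ 0.539 -0.33   0.03 ]]
orange scene-small ((183.44117736816406, 341.2353210449219), (9.216353416442871, 13.824529647827148), 14.03624439239502) 99.0 [[ 0.596 -0.502  0.03 ]]
blue top (173, 186, 19, 46) 64.5
blue scene (340, 161, 48, 32) 616.0
mat [[0.586, -0.257], [0.614, -0.387], [0.492, -0.407], [0.465, -0.279]] [ 0.53927538 -0.33262528  0.004     ]
```

View pics/crop.png

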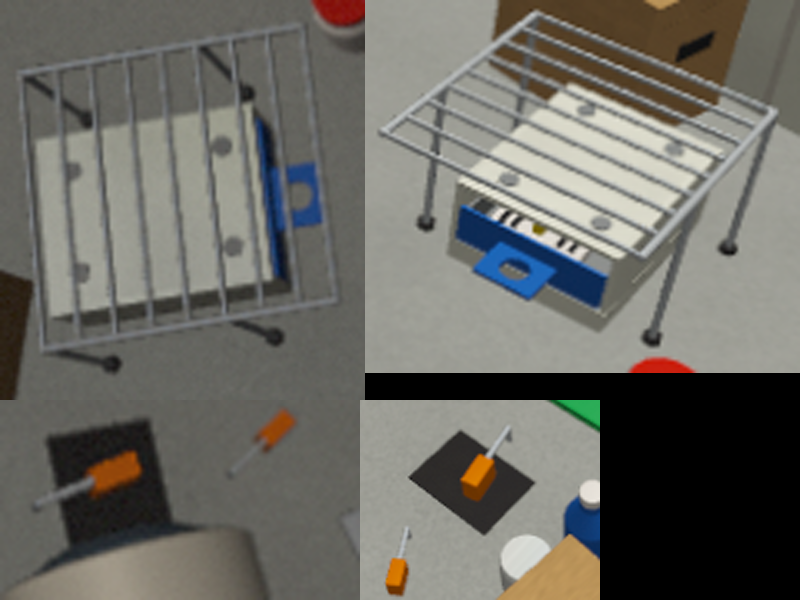

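The crop confirms the larger orange hook stands on the mat with its rod toward the drainer, and the other orange one is smaller. The tongue hole is at crop (303,196) left and (517,268) right. The tray front faces world −y.

```bash
python3 - <<'E'
from h import *
t=load('top0');s=load('scene0')
T=lambda q:np.array(q,float)/[3.318,3.333]+[95,150]
S=lambda q:(np.array(q,float)-[365,0])/3.1075+[310,95]
tc=onz(t,T([(22,73),(301,27),(335,298),(43,348)]),.204);print('airer top',tc.round(3).tolist())
sc=onz(s,S([(537,14),(381,131),(646,252),(775,112)]),.204);print('airer scn (order?)',sc.round(3).tolist())
print('hole t',onz(t,T([(303,196)]),.06).round(4),'s',onz(s,S([(517,268)]),.057).round(4))
print('tongue t',onz(t,T([(287,167),(315,163),(322,224)]),.06).round(4).tolist())
print('tongue s',onz(s,S([(497,243),(555,269),(530,300),(474,272)]),.06).round(4).tolist())
tt=onz(t,[(338.75,198.2)],.046),onz(t,[(319.5,206.2)],.04);print('hook t',tt)
sf=lambda q:np.array([(q[0]-360)/2+165,(q[1]-400)/2+255])
print('hook s blocktop c',onz(s,[sf((483,471))],.046),'rod end',onz(s,[sf((509,430))],.044))
E
```

```text
airer top [[0.621, 0.564, 0.204], [0.667, 0.249, 0.204], [0.364, 0.203, 0.204], [0.315, 0.519, 0.204]]
airer scn (order?) [[0.321, 0.517, 0.204], [0.364, 0.201, 0.204], [0.671, 0.255, 0.204], [0.626, 0.564, 0.204]]
hole t [[0.5059 0.2741 0.06  ]] s [[0.5112 0.2848 0.057 ]]
tongue t [[0.5416, 0.2945, 0.06], [0.5459, 0.2607, 0.06], [0.4716, 0.2504, 0.06]]
tongue s [[0.4701, 0.2975, 0.06], [0.5425, 0.3131, 0.06], [0.5565, 0.2522, 0.06], [0.4854, 0.2402, 0.06]]
hook t (array([[ 0.54124104, -0.3325433 ,  0.046     ]]), array([[ 0.51117303, -0.25485012,  0.04      ]]))
hook s blocktop c [[ 0.55505709 -0.32941828  0.046     ]] rod end [[ 0.5231847  -0.25791172  0.044     ]]
```

```bash
cat >> h.py <<'E'
def pose(G,yaw,tilt,back=0.0):
    a,b=np.radians([yaw,tilt]); u=np.array([np.cos(a),np.sin(a),0]); k=np.array([0,0,1.])
    z=np.sin(b)*u-np.cos(b)*k; x=np.cos(b)*u+np.sin(b)*k
    return np.array(G,float)+(.008-back)*z, np.c_[x,np.cross(z,x),z]
def cur():
    s=robot.state(); return np.array(s['position']),R.from_rotvec(s['tool_rot']).as_matrix()
def rows(p1,R1,n,frm=None):
    p0,R0=frm or cur(); w=R.from_matrix(R0.T@R1).as_rotvec()/n
    P=p0
    for i in range(n):
        Ri=R0@R.from_rotvec(w*i).as_matrix(); d=Ri.T@(p0+(p1-p0)*(i+1)/n-P)
        P=p0+(p1-p0)*(i+1)/n
        print(d.round(4).tolist(),np.degrees(w).round(2).tolist())
    print('to',p1.round(4),'max',np.linalg.norm(p1-p0)/n,np.degrees(np.linalg.norm(w)))
    return p1,R1
E
python3 - <<'E'
from h import *
p,Rm=pose((.547,-.331,.034),112.6,40,.12)
rows(p,Rm,16)
E
```

```text
[0.0263, -0.0042, 0.0065] [2.05, 1.9, -5.63]
[0.0263, -0.0013, 0.0075] [2.05, 1.9, -5.63]
[0.026, 0.0015, 0.0084] [2.05, 1.9, -5.63]
[0.0255, 0.0044, 0.0091] [2.05, 1.9, -5.63]
[0.0246, 0.0072, 0.0098] [2.05, 1.9, -5.63]
[0.0234, 0.0099, 0.0102] [2.05, 1.9, -5.63]
[0.022, 0.0125, 0.0106] [2.05, 1.9, -5.63]
[0.0203, 0.015, 0.0108] [2.05, 1.9, -5.63]
[0.0183, 0.0172, 0.0109] [2.05, 1.9, -5.63]
[0.0162, 0.0193, 0.0108] [2.05, 1.9, -5.63]
[0.0138, 0.0212, 0.0106] [2.05, 1.9, -5.63]
[0.0113, 0.0228, 0.0102] [2.05, 1.9, -5.63]
[0.0087, 0.0241, 0.0097] [2.05, 1.9, -5.63]
[0.0059, 0.0252, 0.009] [2.05, 1.9, -5.63]
[0.0031, 0.0259, 0.0083] [2.05, 1.9, -5.63]
[0.0003, 0.0264, 0.0074] [2.05, 1.9, -5.63]
to [ 0.5747 -0.3975  0.1198] max 0.02740643439512739 6.282280464568772
```

jog_arm(
  targets=[0.026,-0.004,0.0065,2.05,1.9,-5.63,1,0.026,-0.001,0.0075,2.05,1.9,-5.63,1,0.026,0.0015,0.0085,2.05,1.9,-5.63,1,0.0255,0.0045,0.009,2.05,1.9,-5.63,1,0.0245,0.007,0.01,2.05,1.9,-5.63,1,0.0235,0.01,0.01,2.05,1.9,-5.63,1,0.022,0.0125,0.0105,2.05,1.9,-5.63,1,0.02,0.015,0.011,2.05,1.9,-5.63,1],
)

```text
time: 0.95
position: [0.3859, -0.4959, 0.1721]
tool_rot: [-2.379, -1.491, -0.301]
ft_force: [0.3, -0.4, 0.4]
width: 0.0913
grip_force: 0.0
```

jog_arm(
  targets=[0.018,0.017,0.011,2.05,1.9,-5.63,1,0.016,0.019,0.011,2.05,1.9,-5.63,1,0.014,0.021,0.0105,2.05,1.9,-5.63,1,0.0115,0.023,0.01,2.05,1.9,-5.63,1,0.0085,0.024,0.0095,2.05,1.9,-5.63,1,0.006,0.025,0.009,2.05,1.9,-5.63,1,0.003,0.026,0.008,2.05,1.9,-5.63,1,0,0.0265,0.0075,2.05,1.9,-5.63,1],
)

```text
time: 1.75
position: [0.5743, -0.3986, 0.1196]
tool_rot: [-1.389, -2.093, -0.508]
ft_force: [0.3, -0.7, 1.3]
width: 0.0914
grip_force: 0.0
```

```bash
python3 - <<'E'
from h import *
c=snap('wrist','w1'); t=snap('top','top1'); p,Rm=cur(); print(p,Rm.round(3).tolist(),robot.state()['joint_positions'])
print(proj(c,[(.547,-.331,.025),(.539,-.333,.004)]))
h=cv2.cvtColor(c['pixels'],cv2.COLOR_RGB2HSV);m=cv2.inRange(h,(5,170,100),(18,255,255))
for k in cv2.findContours(m,0,2)[0]:
    if cv2.contourArea(k)>100: print(cv2.minAreaRect(k),cv2.contourArea(k),cv2.approxPolyDP(k,4,True).reshape(-1,2).tolist())
E
```

```text
[ 0.57604143 -0.39588179  0.11710164] [[-0.299, 0.92, -0.253], [0.702, 0.392, 0.595], [0.646, 0.001, -0.763]] [-0.802043    1.07218539  0.62163753  0.27197437  2.10029976 -1.14659721]
[[279.06476796 216.78000466]
 [270.06818619 224.92266432]]
((278.5, 209.0), (56.0, 35.0), 90.0) 1846.0 [[265, 182], [262, 235], [294, 236], [295, 183]]
```

View pics/w1.png

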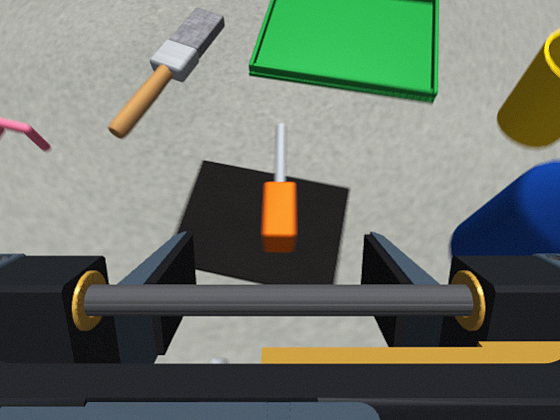

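The wrist picture shows the hook between the fingers: block top face at about (278,209), rod end at (280,124), and the drainer above at (345,45). It is well aligned.

```bash
python3 - <<'E'
from h import *
c=load('w1'); P=onz(c,[(265,182),(294.5,182.5),(296,235),(262,235),(280,124)],.046);print(P.round(4).tolist())
C=P[:4].mean(0); e=onz(c,[(280,124)],.0445)[0]; v=e-C; print(C,np.degrees(np.arctan2(v[1],v[0])),np.linalg.norm(v[:2]))
yaw=np.degrees(np.arctan2(v[1],v[0]))
m=cv2.inRange(cv2.cvtColor(c['pixels'],cv2.COLOR_RGB2HSV),(0,0,0),(180,255,50))
print('mat',onz(c,[(204,161),(349,188),(333,282)],.004).round(4).tolist())
f=(C[0],C[1],.035)
p,Rm=pose(f,yaw,40,.0); rows(p,Rm,6)
E
```

```text
[[0.5276, -0.3151, 0.046], [0.5503, -0.3061, 0.046], [0.5685, -0.3489, 0.046], [0.5444, -0.359, 0.046], [0.5158, -0.2546, 0.046]]
[ 0.5477154  -0.33227199  0.046     ] 112.34571516700031 0.08526523476829037
mat [[0.4504, -0.295, 0.004], [0.5938, -0.268, 0.004], [0.6092, -0.3605, 0.004]]
[0.0, -0.0002, 0.0193] [-0.07, -0.04, 0.1]
[0.0, -0.0002, 0.0193] [-0.07, -0.04, 0.1]
[0.0, -0.0002, 0.0193] [-0.07, -0.04, 0.1]
[0.0, -0.0003, 0.0193] [-0.07, -0.04, 0.1]
[0.0001, -0.0003, 0.0193] [-0.07, -0.04, 0.1]
[0.0001, -0.0003, 0.0193] [-0.07, -0.04, 0.1]
to [ 0.5458 -0.3275  0.0289] max 0.01927533011160477 0.12840230416266915
```

jog_arm(
  targets=[0,0,0.023,0,0,0,1,0,0,0.023,0,0,0,1,0,0,0.023,0,0,0,1,0,0,0.023,0,0,0,1,0,-0.0005,0.016,0,0,0,1,0,-0.0005,0.007,0,0,0,1,0,0,0,0,0,0,1],
)

```text
time: 2.55
position: [0.5437, -0.331, 0.0317]
tool_rot: [-1.394, -2.09, -0.507]
ft_force: [0.3, -0.8, -0.2]
width: 0.0913
grip_force: 0.0
```

jog_arm(
  targets=[0,0,0,0,0,0,0.5,0,0,0,0,0,0,0,0,0,0,0,0,0,0,0,0,0,0,0,0,0,0,0,0,0,0,0,0,0,0,0,0,0,0,0,0,0,0,0,0,0,0],
)

```text
time: 3.25
position: [0.5443, -0.3312, 0.032]
tool_rot: [-1.394, -2.092, -0.507]
ft_force: [-0.2, -1.1, -0.6]
width: 0.0382
grip_force: 0.0
```

jog_arm(
  targets=[0,0,0,0,0,0,0,0,0,0,0,0,0,0,0,0,0,0,0,0,0],
)

```text
time: 3.55
position: [0.5442, -0.3312, 0.032]
tool_rot: [-1.394, -2.092, -0.507]
ft_force: [0.8, -0.3, -1.3]
width: 0.0261
grip_force: 30.0
```

```bash
cat >> h.py <<'E'
import json,os
def rz(a): a=np.radians(a); return np.array([[np.cos(a),-np.sin(a),0],[np.sin(a),np.cos(a),0],[0,0,1.]])
def hook_rel():
    d=json.load(open('hook.json')); return np.array(d['t']),np.array(d['R'])   # hook in tool
def hook_now():
    p,Rm=cur(); t,Q=hook_rel(); return p+Rm@t,Rm@Q
def tool_for_hook(o,yaw):
    t,Q=hook_rel(); Rm=rz(yaw)@Q.T; return np.array(o,float)-Rm@t,Rm
E
python3 - <<'E'
from h import *
s=robot.state();print(s['width'],s['grip_force'],s['time'])
p,Rm=cur(); o=np.array([.5477,-.3323,.004]); H=rz(112.35)
json.dump({'t':(Rm.T@(o-p)).tolist(),'R':(Rm.T@H).tolist()},open('hook.json','w'))
uy=98.4; ux=rz(uy)[:,0]; hole=np.array([.509,.281,.06])
# lift, then go to pre-hook: tip 60 mm before the hole, foot at z .09
a=rows(p+[0,0,.12],Rm,4)
tip=hole-ux*.10; o2=tip-ux*.0845; o2[2]=.08
q=tool_for_hook(o2,uy); rows(*q,16,frm=a)
E
```

```text
0.02612814920835475 29.999816715717316 3.55
[0.0193, -0.0, -0.023] [0.0, 0.0, 0.0]
[0.0193, -0.0, -0.023] [0.0, 0.0, 0.0]
[0.0193, -0.0, -0.023] [0.0, 0.0, 0.0]
[0.0193, -0.0, -0.023] [0.0, 0.0, 0.0]
to [ 0.5442 -0.3312  0.152 ] max 0.03 0.0
[0.0175, 0.0097, 0.0183] [-0.56, 0.0, 0.67]
[0.0176, 0.0093, 0.0184] [-0.56, 0.0, 0.67]
[0.0177, 0.009, 0.0185] [-0.56, 0.0, 0.67]
[0.0178, 0.0086, 0.0186] [-0.56, 0.0, 0.67]
[0.0179, 0.0082, 0.0186] [-0.56, 0.0, 0.67]
[0.018, 0.0078, 0.0187] [-0.56, 0.0, 0.67]
[0.0181, 0.0074, 0.0188] [-0.56, 0.0, 0.67]
[0.0182, 0.007, 0.0189] [-0.56, 0.0, 0.67]
[0.0183, 0.0066, 0.0189] [-0.56, 0.0, 0.67]
[0.0183, 0.0062, 0.019] [-0.56, 0.0, 0.67]
[0.0184, 0.0058, 0.019] [-0.56, 0.0, 0.67]
[0.0185, 0.0054, 0.0191] [-0.56, 0.0, 0.67]
[0.0185, 0.005, 0.0192] [-0.56, 0.0, 0.67]
[0.0186, 0.0046, 0.0192] [-0.56, 0.0, 0.67]
[0.0187, 0.0042, 0.0192] [-0.56, 0.0, 0.67]
[0.0187, 0.0038, 0.0193] [-0.56, 0.0, 0.67]
to [0.5328 0.1004 0.108 ] max 0.027123065808990602 0.871874999999999
```

jog_arm(
  targets=[0.0193,0,-0.023,0,0,0,0,0.0193,0,-0.023,0,0,0,0,0.0193,0,-0.023,0,0,0,0,0.0193,0,-0.023,0,0,0,0,0.0175,0.0097,0.0183,-0.56,0,0.67,0,0.0176,0.0093,0.0184,-0.56,0,0.67,0,0.0177,0.009,0.0185,-0.56,0,0.67,0,0.0178,0.0086,0.0186,-0.56,0,0.67,0],
)

```text
time: 4.35
position: [0.5413, -0.2223, 0.1409]
tool_rot: [-1.463, -2.054, -0.532]
ft_force: [-0.1, 0.1, -1.4]
width: 0.026
grip_force: 30.0
```

jog_arm(
  targets=[0.0179,0.0082,0.0186,-0.56,0,0.67,0,0.018,0.0078,0.0187,-0.56,0,0.67,0,0.0181,0.0074,0.0188,-0.56,0,0.67,0,0.0182,0.007,0.0189,-0.56,0,0.67,0,0.0183,0.0066,0.0189,-0.56,0,0.67,0,0.0183,0.0062,0.019,-0.56,0,0.67,0,0.0184,0.0058,0.019,-0.56,0,0.67,0,0.0185,0.0054,0.0191,-0.56,0,0.67,0],
)

```text
time: 5.15
position: [0.5358, -0.0067, 0.1189]
tool_rot: [-1.595, -1.974, -0.58]
ft_force: [0.8, 0.6, -1.8]
width: 0.026
grip_force: 30.0
```

jog_arm(
  targets=[0.0185,0.005,0.0192,-0.56,0,0.67,0,0.0186,0.0046,0.0192,-0.56,0,0.67,0,0.0187,0.0042,0.0192,-0.56,0,0.67,0,0.0187,0.0038,0.0193,-0.56,0,0.67,0,0,0,0,0,0,0,0],
)

```text
time: 5.65
position: [0.5318, 0.103, 0.1079]
tool_rot: [-1.656, -1.931, -0.602]
ft_force: [0.5, -0.5, -1.1]
width: 0.0257
grip_force: 30.0
```

```bash
python3 - <<'E'
from h import *
c=snap('wrist','w2'); s=snap('scene','scene2'); o,H=hook_now(); print(cur()[0],o,H.round(3).tolist(),robot.state()['joint_positions'].round(2))
print('pred hole px',proj(c,[(.509,.281,.06)]),'pred tip/rod end px',proj(c,[o+H@[.0845,0,.004],o+H@[.089,0,.036]]))
print('scene pred tip, hole',proj(s,[o+H@[.0845,0,.004],(.509,.281,.06)]))
a=c['pixels'][:,:,::-1]; b=cv2.resize(s['pixels'][110:230,290:450,::-1],(560,420),interpolation=2)
cv2.imwrite('pics/c2.png',cv2.resize(np.vstack([a[:300],b[:300]]),(560,600)))
E
```

```text
[0.53292219 0.10045788 0.10795235] [0.53601523 0.09857051 0.07991183] [[-0.147, -0.989, 0.0], [0.989, -0.147, 0.001], [-0.0, 0.0, 1.0]] [-0.31  0.68  1.64  0.65  1.25 -0.81]
pred hole px [[283.53148121  82.19243908]] pred tip/rod end px [[284.09645219 164.96110479]
 [284.89277462 129.07858978]]
scene pred tip, hole [[343.06526225 190.76483207]
 [357.86594277 180.76786313]]
```

View pics/c2.png

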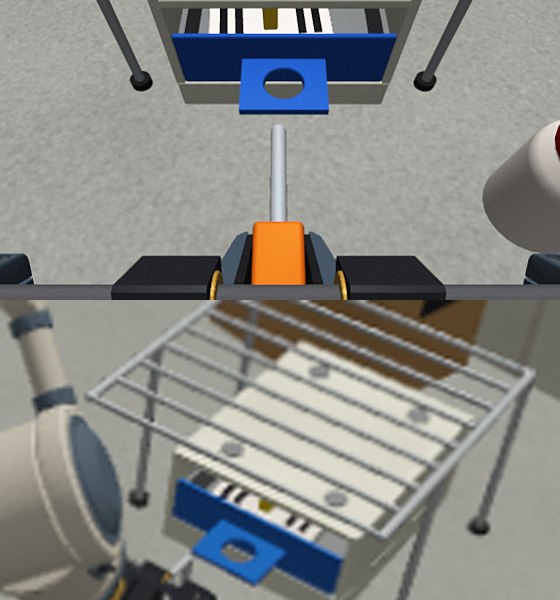

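The wrist shows the hook rod pointing straight at the tongue: rod end (279,127), hole (284,83), tongue front edge (239–328,113). The scene shows the gripper clear of the airer.

```bash
python3 - <<'E'
from h import *
c=load('w2'); o,H=hook_now()
h=cv2.cvtColor(c['pixels'],cv2.COLOR_RGB2HSV);m=cv2.inRange(h,(100,150,60),(120,255,255)); m[:,:150]=0;m[:,420:]=0;m[120:]=0
cs,hi=cv2.findContours(m,cv2.RETR_CCOMP,cv2.CHAIN_APPROX_NONE)
for k,q in zip(cs,hi[0]):
    if q[3]>=0 and cv2.contourArea(k)>100:
        e=cv2.fitEllipse(k); print('hole el',e); P=onz(c,k.reshape(-1,2).astype(float),.06); print('hole bbox', P.min(0),P.max(0))
# top rim: lower edge of hole in the image shows the front top edge (z .06)
for z,pts in((.06,[(240,109),(328,108.5)]),(.082,[(172,35),(396,35)]),(.06,[(241.5,59),(326.5,59)])):
    P=onz(c,pts,z); d=P[1]-P[0]; print(P.round(4).tolist(),np.degrees(np.arctan2(d[1],d[0]))+90,np.linalg.norm(d[:2]),P.mean(0).round(4))
print('pred block top corners',proj(c,[o+H@[x,y,.042] for x,y in((25,13),(25,-13),(-25,0))]if 0 else [o+H@np.array(v) for v in((.025,.013,.042),(.025,-.013,.042),(.089,0,.036))]).round(1).tolist())
hh=cv2.inRange(h,(5,150,100),(18,255,255)); 
for r in(224,228,232,236,245): x=np.where(hh[r])[0]; print(r,x.min(),x.max())
for z,u in((o[2]+.0405,[(279,127)]),): print('rod end',onz(c,u,z), 'pred',o+H@[.089,0,.0405])
E
```

```text
hole el ((283.0090637207031, 86.9011459350586), (23.663652420043945, 42.969974517822266), 91.64326477050781)
hole bbox [0.49139867 0.26150091 0.06      ] [0.52659916 0.29141307 0.06      ]
hole el ((275.5, 57.0), (2.0515410900115967, 171.0514373779297), 90.0)
hole bbox [0.46744846 0.30450948 0.06      ] [0.52729502 0.3158425  0.06      ]
[[0.4777, 0.2461, 0.06], [0.5497, 0.2576, 0.06]] 99.09408143624816 0.07289769881699255 [0.5137 0.2518 0.06  ]
[[0.411, 0.2973, 0.082], [0.5981, 0.3257, 0.082]] 98.64018333301317 0.18925928783724955 [0.5046 0.3115 0.082 ]
[[0.4675, 0.3031, 0.06], [0.5432, 0.3146, 0.06]] 98.65267619637562 0.07652239677829895 [0.5053 0.3088 0.06  ]
pred block top corners [[259.5, 224.0], [311.5, 224.2], [284.9, 129.1]]
224 254 301
228 253 303
232 253 303
236 253 303
245 253 303
rod end [[0.51979928 0.18397366 0.12041183]] pred [0.52295345 0.18662507 0.1203721 ]
```

```bash
python3 - <<'E'
from h import *
t,Q=hook_rel(); print(t,Q.round(3).tolist()); c=load('w2')
t[1]=0; json.dump({'t':t.tolist(),'R':Q.tolist()},open('hook.json','w'))
o,H=hook_now(); print(proj(c,[o+H@np.array(v) for v in((.025,.013,.042),(.025,-.013,.042),(.089,0,.036))]).round(1).tolist())
uy=98.7; ux=rz(uy)[:,0]; hole=np.array([.509,.2805,.06]); print('unit dir',ux)
def o_at(dx,foot): o2=hole-ux*(.0845-dx); o2[2]=foot; return o2
a=rows(*tool_for_hook(o_at(-.0,.072),uy),5); print('down')
b=rows(*tool_for_hook(o_at(-.0,.044),uy),3,frm=a)
E
```

```text
[-0.01980558  0.00278807  0.01998412] [[0.766, 0.004, 0.643], [0.005, -1.0, -0.0], [0.643, 0.003, -0.766]]
[[253.9, 224.0], [305.9, 224.2], [280.2, 129.1]]
unit dir [-0.15126082  0.98849389  0.        ]
[0.0142, 0.0007, 0.014] [0.03, 0.01, -0.04]
[0.0142, 0.0007, 0.014] [0.03, 0.01, -0.04]
[0.0142, 0.0008, 0.014] [0.03, 0.01, -0.04]
[0.0142, 0.0008, 0.014] [0.03, 0.01, -0.04]
[0.0142, 0.0008, 0.014] [0.03, 0.01, -0.04]
to [0.5214 0.1993 0.1   ] max 0.01995814891890427 0.05059352669933007
down
[-0.006, 0.0, 0.0071] [0.0, 0.0, 0.0]
[-0.006, 0.0, 0.0071] [0.0, 0.0, 0.0]
[-0.006, 0.0, 0.0071] [0.0, 0.0, 0.0]
to [0.5214 0.1993 0.072 ] max 0.009333333333333332 0.0
```

jog_arm(
  targets=[0.0142,0.0007,0.014,0,0,0,0,0.0142,0.0007,0.014,0,0,0,0,0.0142,0.0007,0.014,0,0,0,0,0.0142,0.0007,0.014,0,0,0,0,0.0142,0.0007,0.014,0,0,0,0,0,0,0,0,0,0,0],
)

```text
time: 6.35
position: [0.5212, 0.1999, 0.0999]
tool_rot: [-1.658, -1.932, -0.603]
ft_force: [0.1, -0.6, -0.9]
width: 0.0262
grip_force: 30.0
```

```bash
python3 - <<'E'
from h import *
c=snap('wrist','w3'); s=snap('scene','scene3'); o,H=hook_now(); print(cur()[0],o,o+H@[.0845,0,.004],H.round(3).tolist(), robot.state()['ft_force'])
a=cv2.resize(c['pixels'][40:280,130:430,::-1],(500,400)); b=cv2.resize(s['pixels'][150:220,310:410,::-1],(286,200),interpolation=2)
F=np.zeros((600,500,3),np.uint8);F[:400]=a;F[400:,:286]=b;cv2.imwrite('pics/c3.png',F)
print(proj(c,[(.509,.2805,.06),o+H@[.0845,0,.004],o+H@[.0845,0,.0405]]), proj(s,[(.509,.2805,.06),o+H@[.0845,0,.004]]))
E
```

```text
[0.52199089 0.198401   0.09995007] [0.52234151 0.1960885  0.0719116 ] [0.51001445 0.27968678 0.075864  ] [[-0.146, -0.989, -0.0], [0.989, -0.146, 0.001], [-0.001, -0.0, 1.0]] [-0.39317589 -0.49267237 -1.57270666]
[[278.29546141 174.6521944 ]
 [279.60105657 163.64756835]
 [279.83659353 128.87764562]] [[357.77358178 180.83100114]
 [358.52426685 177.66483685]]
```

View pics/c3.png

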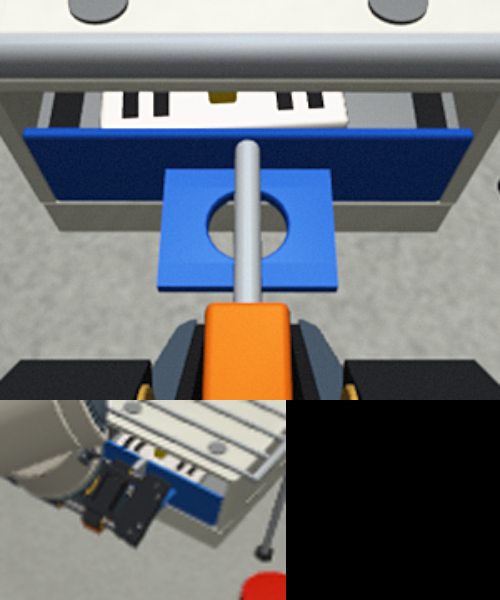

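```bash
python3 - <<'E'
from h import *
c=load('w3'); o,H=hook_now(); f=lambda q:(q[0]*.6+130,q[1]*.6+40)
uy=98.7;ux=rz(uy)[:,0]
P=onz(c,[f((248,261)),f((207,225)),f((288,225)),f((248,289)),f((161,170)),f((331,170))],.06); print(P.round(4).tolist())
tip=o+H@[.0845,0,0]; print('near rim->centre', P[0]+.017*ux,'front edge->centre',P[3]+.03*ux,'back corners mid -> centre',P[4:].mean(0)-.03*ux,'lateral mid',P[1:3].mean(0), 'tip',tip)
print('rod far end px pred',proj(c,[o+H@[.089,0,.036],o+H@[.089,0,.0405]]),f((247,140)))
E
```

```text
[[0.512, 0.2629, 0.06], [0.4919, 0.2776, 0.06], [0.5265, 0.2829, 0.06], [0.514, 0.2501, 0.06], [0.4659, 0.303, 0.06], [0.5423, 0.3147, 0.06]]
near rim->centre [0.50947339 0.27972153 0.06      ] front edge->centre [0.5094533  0.27978643 0.06      ] back corners mid -> centre [0.50867057 0.27918172 0.06      ] lateral mid [0.50918929 0.28023451 0.06      ] tip [0.5100151 0.2796846 0.071864 ]
rod far end px pred [[279.82907439 127.69170448]
 [279.86254031 122.70301335]] (278.2, 124.0)
```

jog_arm(
  targets=[-0.006,0,0.0071,0,0,0,0,-0.006,0,0.0071,0,0,0,0,-0.006,0,0.0071,0,0,0,0,0,0,0,0,0,0,0],
)

```text
time: 6.85
position: [0.521, 0.1986, 0.0705]
tool_rot: [-1.66, -1.929, -0.601]
ft_force: [0.3, -0.1, -0.5]
width: 0.026
grip_force: 30.0
```

jog_arm(
  targets=[-0.0077,0,-0.0064,0,0,0,0,-0.0077,0,-0.0064,0,0,0,0,-0.0077,0,-0.0064,0,0,0,0,-0.0077,0,-0.0064,0,0,0,0,0,0,0,0,0,0,0],
)

```text
time: 7.35
position: [0.5285, 0.1577, 0.0719]
tool_rot: [-1.661, -1.931, -0.604]
ft_force: [0.2, -0.1, -0.8]
width: 0.0262
grip_force: 30.0
```

```bash
python3 - <<'E'
from h import *
c=snap('wrist','w4'); o,H=hook_now(); print(cur()[0],o+H@[.0845,0,.004],H.round(3).tolist(), robot.state()['ft_force'])
h=cv2.cvtColor(c['pixels'],cv2.COLOR_RGB2HSV);m=cv2.inRange(h,(100,150,40),(120,255,255)); m[:100]=0;m[250:]=0
k=max(cv2.findContours(m,0,2)[0],key=cv2.contourArea);print(cv2.approxPolyDP(k,4,True).reshape(-1,2).tolist())
E
```

```text
[0.52835215 0.15835013 0.07197872] [0.51652293 0.23965314 0.04787809] [[-0.144, -0.99, -0.001], [0.99, -0.144, 0.001], [-0.001, -0.001, 1.0]] [-0.32312744  0.29563237 -1.1773417 ]
[[141, 101], [154, 125], [220, 125], [219, 178], [269, 178], [269, 158], [252, 147], [250, 136], [257, 126], [277, 122], [294, 125], [303, 138], [300, 148], [286, 158], [287, 178], [334, 178], [331, 127], [399, 125], [412, 100]]
```

```bash
python3 - <<'E'
from h import *
c=load('w4'); ux=rz(98.7)[:,0]
P=onz(c,[(219,176),(334,176)],.06); print(P.round(4).tolist(), P.mean(0)+.03*ux)
a=cv2.resize(c['pixels'][40:280,130:430,::-1],(500,400)); cv2.imwrite('pics/c4.png',a)
E
```

```text
[[0.4826, 0.215, 0.06], [0.5536, 0.2257, 0.06]] [0.51355647 0.25000194 0.06      ]
```

View pics/c4.png

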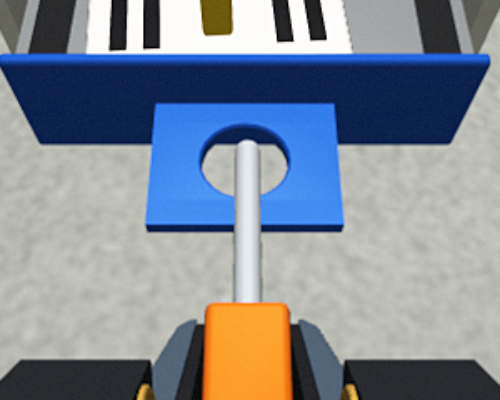

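The hook's tip is in the hole and the tray is following, with the hole now at y≈0.250 (30 mm out). I continue pulling.

jog_arm(
  targets=[-0.0077,0,-0.0064,0,0,0,0,-0.0077,0,-0.0064,0,0,0,0,-0.0077,0,-0.0064,0,0,0,0,-0.0077,0,-0.0064,0,0,0,0,-0.0077,0,-0.0064,0,0,0,0,-0.0077,0,-0.0064,0,0,0,0,-0.0077,0,-0.0064,0,0,0,0,-0.0077,0,-0.0064,0,0,0,0],
)

```text
time: 8.2
position: [0.5397, 0.0793, 0.0715]
tool_rot: [-1.659, -1.931, -0.603]
ft_force: [-1.6, 3.6, 0.3]
width: 0.026
grip_force: 30.0
```

jog_arm(
  targets=[-0.0077,0,-0.0064,0,0,0,0,-0.0077,0,-0.0064,0,0,0,0,-0.0077,0,-0.0064,0,0,0,0,-0.0077,0,-0.0064,0,0,0,0,-0.0077,0,-0.0064,0,0,0,0,-0.0061,0,-0.0051,0,0,0,0,0,0,0,0,0,0,0,0,0,0,0,0,0,0],
)

```text
time: 9.0
position: [0.5487, 0.0225, 0.0711]
tool_rot: [-1.66, -1.931, -0.603]
ft_force: [0.5, -0.4, -1.2]
width: 0.026
grip_force: 30.0
```

```bash
python3 - <<'E'
from h import *
c=snap('wrist','w5'); o,H=hook_now(); tip=o+H@[.0845,0,.004]; print(cur()[0],tip,H.round(3).tolist(), robot.state()['ft_force'],robot.state()['joint_positions'].round(2))
h=cv2.cvtColor(c['pixels'],cv2.COLOR_RGB2HSV);m=cv2.inRange(h,(100,150,40),(120,255,255)); m[250:]=0
k=max(cv2.findContours(m,0,2)[0],key=cv2.contourArea);q=cv2.approxPolyDP(k,4,True).reshape(-1,2);print(q.tolist())
ux=rz(98.7)[:,0]; r=q[:,1][(q[:,0]>180)&(q[:,0]<360)].max(); e=onz(c,[(277,r-2)],.06)[0]; hc=e+.03*ux; print('hole',hc,'out',(np.array([.509,.280,.06])-hc)@ux)
a=cv2.resize(c['pixels'][:300,:,::-1],(747,400)); cv2.imwrite('pics/c5.png',a)
E
```

```text
[0.54849532 0.022757   0.07113364] [0.53653595 0.10404441 0.04704459] [[-0.146, -0.989, 0.0], [0.989, -0.146, 0.001], [-0.001, 0.0, 1.0]] [ 0.12230511 -0.33494134 -1.89968941] [-0.42  0.77  1.57  0.6   1.28 -0.89]
[[129, 75], [155, 126], [222, 127], [219, 179], [269, 179], [269, 159], [256, 152], [250, 139], [258, 126], [277, 122], [296, 126], [303, 135], [301, 148], [286, 159], [287, 179], [335, 179], [332, 127], [400, 126], [425, 77], [407, 72]]
hole [0.53408086 0.11359765 0.06      ] out 0.1682814567996215
```

View pics/c5.png

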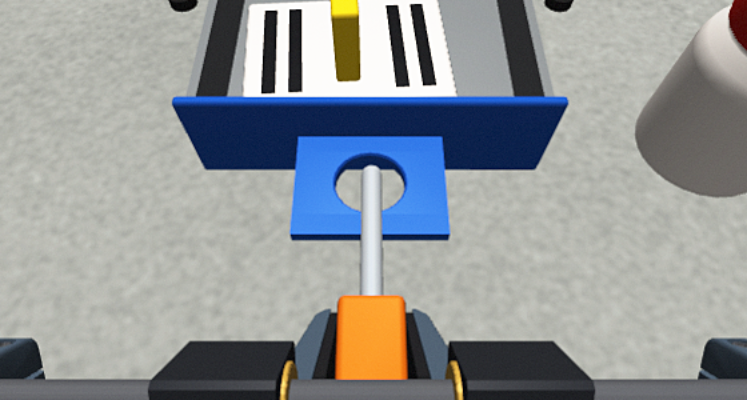

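The tray is out about 168 mm with the tip in the hole. The filter with its yellow rib is visible at crop (345,40). Next I unhook upward and carry the hook back to the mat.

```bash
python3 - <<'E'
from h import *
p,Rm=cur(); ux=rz(98.7)[:,0]
a=rows(p+ux*.008,Rm,1); b=rows(a[0]+[0,0,.08],Rm,4,frm=a)
q=tool_for_hook((.541,-.333,.084),112.35); d=rows(*q,12,frm=b)
rows(*tool_for_hook((.541,-.333,.0045),112.35),4,frm=d)
E
```

```text
[0.0061, -0.0, 0.0051] [0.0, 0.0, 0.0]
to [0.5473 0.0307 0.0711] max 0.007999999999999997 0.0
[0.0128, -0.0, -0.0153] [0.0, 0.0, 0.0]
[0.0128, -0.0, -0.0153] [0.0, 0.0, 0.0]
[0.0128, -0.0, -0.0153] [0.0, 0.0, 0.0]
[0.0128, -0.0, -0.0153] [0.0, 0.0, 0.0]
to [0.5473 0.0307 0.1511] max 0.020000000000000004 0.0
[-0.0248, -0.0051, -0.0166] [0.75, 0.0, -0.89]
[-0.0248, -0.0057, -0.0165] [0.75, 0.0, -0.89]
[-0.0247, -0.0063, -0.0164] [0.75, 0.0, -0.89]
[-0.0246, -0.0069, -0.0163] [0.75, 0.0, -0.89]
[-0.0245, -0.0075, -0.0163] [0.75, 0.0, -0.89]
[-0.0243, -0.0081, -0.0161] [0.75, 0.0, -0.89]
[-0.0242, -0.0087, -0.016] [0.75, 0.0, -0.89]
[-0.0241, -0.0093, -0.0159] [0.75, 0.0, -0.89]
[-0.0239, -0.0099, -0.0158] [0.75, 0.0, -0.89]
[-0.0237, -0.0104, -0.0157] [0.75, 0.0, -0.89]
[-0.0236, -0.011, -0.0155] [0.75, 0.0, -0.89]
[-0.0234, -0.0116, -0.0154] [0.75, 0.0, -0.89]
to [ 0.5401 -0.3309  0.112 ] max 0.030308124695635038 1.1650672723663045
[-0.0128, 0.0, 0.0152] [0.0, 0.0, 0.0]
[-0.0128, 0.0, 0.0152] [0.0, 0.0, 0.0]
[-0.0128, 0.0, 0.0152] [0.0, 0.0, 0.0]
[-0.0128, 0.0, 0.0152] [0.0, 0.0, 0.0]
to [ 0.5401 -0.3309  0.0325] max 0.019875000000000004 0.0
```

jog_arm(
  targets=[0.0061,0,0.0051,0,0,0,0,0.0128,0,-0.0153,0,0,0,0,0.0128,0,-0.0153,0,0,0,0,0.0128,0,-0.0153,0,0,0,0,0.0128,0,-0.0153,0,0,0,0,-0.0248,-0.0051,-0.0166,0.75,0,-0.89,0,-0.0248,-0.0057,-0.0165,0.75,0,-0.89,0,-0.0247,-0.0063,-0.0164,0.75,0,-0.89,0],
)

```text
time: 9.85
position: [0.5454, -0.0598, 0.1414]
tool_rot: [-1.592, -1.975, -0.579]
ft_force: [0.3, -0.0, -2.0]
width: 0.0258
grip_force: 30.0
```

jog_arm(
  targets=[-0.0246,-0.0069,-0.0163,0.75,0,-0.89,0,-0.0245,-0.0075,-0.0163,0.75,0,-0.89,0,-0.0243,-0.0081,-0.0161,0.75,0,-0.89,0,-0.0242,-0.0087,-0.016,0.75,0,-0.89,0,-0.0241,-0.0093,-0.0159,0.75,0,-0.89,0,-0.0239,-0.0099,-0.0158,0.75,0,-0.89,0,-0.0237,-0.0104,-0.0157,0.75,0,-0.89,0,-0.0236,-0.011,-0.0155,0.75,0,-0.89,0],
)

```text
time: 10.65
position: [0.541, -0.3009, 0.1148]
tool_rot: [-1.415, -2.079, -0.514]
ft_force: [0.2, -0.7, -1.8]
width: 0.0261
grip_force: 30.0
```

jog_arm(
  targets=[-0.0234,-0.0116,-0.0154,0.75,0,-0.89,0,0,0,0,0,0,0,0,-0.0128,0,0.0152,0,0,0,0,-0.0128,0,0.0152,0,0,0,0,-0.0128,0,0.0152,0,0,0,0,0,0,0,0,0,0,0],
)

```text
time: 11.25
position: [0.5389, -0.3289, 0.0485]
tool_rot: [-1.391, -2.086, -0.506]
ft_force: [-0.6, 1.4, -1.4]
width: 0.0259
grip_force: 30.0
```

```bash
python3 - <<'E'
from h import *
o,H=hook_now(); print(cur()[0],o,H.round(3).tolist(),robot.state()['ft_force'])
rows(*tool_for_hook((.541,-.333,.0045),112.35),3)
c=snap('wrist','w6'); h=cv2.cvtColor(c['pixels'],cv2.COLOR_RGB2HSV);m=cv2.inRange(h,(5,150,60),(18,255,255)); m[:,:200]=0
for r in(215,222,228,240,250): x=np.where(m[r])[0]; print(r,(x.min(),x.max()) if len(x) else 0)
print(proj(c,[o+H@np.array(v) for v in((.025,.013,.042),(.025,-.013,.042))]))
E
```

```text
[ 0.5389081  -0.32894354  0.04852834] [ 0.53965077 -0.33098533  0.0204765 ] [[-0.381, -0.925, 0.005], [0.925, -0.381, -0.004], [0.005, 0.003, 1.0]] [-0.59121751  1.37909654 -1.41361116]
[-0.004, 0.0001, 0.0036] [-0.06, -0.1, -0.03]
[-0.004, 0.0001, 0.0036] [-0.06, -0.1, -0.03]
[-0.004, 0.0001, 0.0036] [-0.06, -0.1, -0.03]
to [ 0.5401 -0.3309  0.0325] max 0.005382365307300178 0.1237985529550149
215 0
222 (np.int64(255), np.int64(301))
228 (np.int64(253), np.int64(303))
240 (np.int64(252), np.int64(304))
250 (np.int64(252), np.int64(304))
[[252.41978509 219.1900152 ]
 [304.05479695 219.41208996]]
```

jog_arm(
  targets=[-0.0035,0,0.004,0,0,0,0,-0.0035,0,0.004,0,0,0,0,-0.002,0,0.0025,0,0,0,0,0,0,0,0,0,0,0],
)

```text
time: 11.7
position: [0.5401, -0.331, 0.0381]
tool_rot: [-1.394, -2.091, -0.506]
ft_force: [0.2, -0.2, -0.9]
width: 0.0264
grip_force: 30.0
```

```bash
python3 - <<'E'
from h import *
o,H=hook_now(); print(cur()[0],o,H.round(3).tolist(),robot.state()['ft_force'],robot.state()['time'])
E
```

```text
[ 0.54013492 -0.33103627  0.03809805] [ 0.54099059 -0.33318508  0.01005742] [[-0.38, -0.925, 0.001], [0.925, -0.38, 0.0], [0.0, 0.001, 1.0]] [ 0.19985372 -0.19088392 -0.92299152] 11.7
```

jog_arm(
  targets=[-0.0016,0,0.0019,0,0,0,0,-0.001,0,0.0012,0,0,0,0,0,0,0,0,0,0,0],
)

```text
time: 12.0
position: [0.5402, -0.3311, 0.0342]
tool_rot: [-1.394, -2.091, -0.506]
ft_force: [0.1, 0.2, -2.1]
width: 0.0259
grip_force: 30.0
```

jog_arm(
  targets=[-0.0006,0,0.0008,0,0,0,0,-0.0006,0,0.0008,0,0,0,0,0,0,0,0,0,0,0],
)

```text
time: 12.3
position: [0.5401, -0.331, 0.0322]
tool_rot: [-1.394, -2.091, -0.506]
ft_force: [0.3, 0.5, -1.9]
width: 0.026
grip_force: 30.0
```

jog_arm(
  targets=[-0.0004,0,0.0005,0,0,0,0,0,0,0,0,0,0,0,0,0,0,0,0,0,0.35,0,0,0,0,0,0,0.6,0,0,0,0,0,0,0.8,0,0,0,0,0,0,1,0,0,0,0,0,0,1,0,0,0,0,0,0,1],
)

```text
time: 13.1
position: [0.5402, -0.331, 0.0316]
tool_rot: [-1.394, -2.091, -0.506]
ft_force: [0.7, 0.2, -0.3]
width: 0.069
grip_force: 0.0
```

jog_arm(
  targets=[0,0,-0.01,0,0,0,1,0,0,-0.02,0,0,0,1,0,0,-0.025,0,0,0,1,0,0,-0.025,0,0,0,1,0,0,-0.025,0,0,0,1,0,0,-0.02,0,0,0,1,0,0,0,0,0,0,1],
)

```text
time: 13.8
position: [0.572, -0.4073, 0.1297]
tool_rot: [-1.397, -2.095, -0.506]
ft_force: [0.3, -0.3, 0.5]
width: 0.0908
grip_force: 0.0
```

```bash
python3 - <<'E'
from h import *
c=snap('wrist','w7'); p,Rm=cur(); print(p)
h=cv2.cvtColor(c['pixels'],cv2.COLOR_RGB2HSV);m=cv2.inRange(h,(5,170,100),(18,255,255))
k=max(cv2.findContours(m,0,2)[0],key=cv2.contourArea);q=cv2.approxPolyDP(k,4,True).reshape(-1,2);print(q.tolist())
H=rz(112.35);o=np.array([.541,-.333,.004]);print(proj(c,[o+H@np.array(v) for v in((.025,.013,.042),(.025,-.013,.042),(-.025,-.013,.042),(-.025,.013,.042),(-.025,.013,0),(-.025,-.013,0))]).round().tolist())
# filter estimate from w5
c5=load('w5')
h5=cv2.cvtColor(c5['pixels'],cv2.COLOR_RGB2HSV);m=cv2.inRange(h5,(22,120,60),(35,255,255));k=max(cv2.findContours(m,0,2)[0],key=cv2.contourArea);q=cv2.approxPolyDP(k,2,True).reshape(-1,2);print('rib',q.tolist(),onz(c5,q,.099).round(3).tolist(),onz(c5,q,.059).round(3).tolist())
# next pose over filter: front of tray
hole=np.array([.509,.280,.06])
ux=rz(98.7)[:,0]
G=hole-ux*.168+ux*.080; G[2]=.085; print('G',G)
mid=(p+[-.0,.1,.15],Rm)
rows(*mid,5)
rows(*pose(G,98.7,35,.15),16,frm=mid)
E
```

```text
[ 0.5715537  -0.40609264  0.12809784]
[[265, 178], [263, 229], [292, 230], [292, 179]]
[[263.0, 176.0], [293.0, 177.0], [294.0, 230.0], [261.0, 230.0], [263.0, 247.0], [292.0, 247.0]]
rib [[248, 0], [252, 58], [268, 59], [267, 0]] [[0.503, 0.19, 0.099], [0.516, 0.139, 0.099], [0.525, 0.139, 0.099], [0.516, 0.192, 0.099]] [[0.489, 0.25, 0.059], [0.504, 0.184, 0.059], [0.516, 0.185, 0.059], [0.504, 0.253, 0.059]]
G [0.52231095 0.19301254 0.085     ]
[0.0334, 0.0077, -0.0112] [0.0, 0.0, 0.0]
[0.0334, 0.0077, -0.0112] [0.0, 0.0, 0.0]
[0.0334, 0.0077, -0.0112] [0.0, 0.0, 0.0]
[0.0334, 0.0077, -0.0112] [0.0, 0.0, 0.0]
[0.0334, 0.0077, -0.0112] [0.0, 0.0, 0.0]
to [ 0.5716 -0.3061  0.2781] max 0.03605551275463989 0.0
[0.0161, 0.0079, 0.0197] [-0.53, -0.3, 0.69]
[0.0163, 0.0076, 0.0197] [-0.53, -0.3, 0.69]
[0.0165, 0.0072, 0.0197] [-0.53, -0.3, 0.69]
[0.0167, 0.0068, 0.0197] [-0.53, -0.3, 0.69]
[0.0169, 0.0064, 0.0197] [-0.53, -0.3, 0.69]
[0.0171, 0.006, 0.0196] [-0.53, -0.3, 0.69]
[0.0173, 0.0056, 0.0196] [-0.53, -0.3, 0.69]
[0.0174, 0.0052, 0.0195] [-0.53, -0.3, 0.69]
[0.0176, 0.0049, 0.0195] [-0.53, -0.3, 0.69]
[0.0177, 0.0045, 0.0194] [-0.53, -0.3, 0.69]
[0.0179, 0.0041, 0.0194] [-0.53, -0.3, 0.69]
[0.018, 0.0037, 0.0193] [-0.53, -0.3, 0.69]
[0.0182, 0.0033, 0.0193] [-0.53, -0.3, 0.69]
[0.0183, 0.0029, 0.0192] [-0.53, -0.3, 0.69]
[0.0185, 0.0025, 0.0191] [-0.53, -0.3, 0.69]
[0.0186, 0.0021, 0.019] [-0.53, -0.3, 0.69]
to [0.5346 0.1125 0.2013] max 0.026698514065873286 0.9210091726730883
```

The hook stands upright on the mat; its corners match the prediction within 2 px. Next I approach the filter.

jog_arm(
  targets=[0.0334,0.0077,-0.0112,0,0,0,1,0.0334,0.0077,-0.0112,0,0,0,1,0.0334,0.0077,-0.0112,0,0,0,1,0.0334,0.0077,-0.0112,0,0,0,1,0.0334,0.0077,-0.0112,0,0,0,1,0.0161,0.0079,0.0197,-0.53,-0.3,0.69,1,0.0163,0.0076,0.0197,-0.53,-0.3,0.69,1,0.0165,0.0072,0.0197,-0.53,-0.3,0.69,1],
)

```text
time: 14.65
position: [0.5639, -0.2252, 0.2626]
tool_rot: [-1.454, -2.073, -0.513]
ft_force: [0.5, -0.4, 0.3]
width: 0.0913
grip_force: 0.0
```

jog_arm(
  targets=[0.0167,0.0068,0.0197,-0.53,-0.3,0.69,1,0.0169,0.0064,0.0197,-0.53,-0.3,0.69,1,0.0171,0.006,0.0196,-0.53,-0.3,0.69,1,0.0173,0.0056,0.0196,-0.53,-0.3,0.69,1,0.0174,0.0052,0.0195,-0.53,-0.3,0.69,1,0.0176,0.0049,0.0195,-0.53,-0.3,0.69,1,0.0177,0.0045,0.0194,-0.53,-0.3,0.69,1,0.0179,0.0041,0.0194,-0.53,-0.3,0.69,1],
)

```text
time: 15.45
position: [0.5449, -0.016, 0.2246]
tool_rot: [-1.611, -2.024, -0.529]
ft_force: [0.4, 0.0, -0.6]
width: 0.0911
grip_force: 0.0
```

jog_arm(
  targets=[0.018,0.0037,0.0193,-0.53,-0.3,0.69,1,0.0182,0.0033,0.0193,-0.53,-0.3,0.69,1,0.0183,0.0029,0.0192,-0.53,-0.3,0.69,1,0.0185,0.0025,0.0191,-0.53,-0.3,0.69,1,0.0186,0.0021,0.019,-0.53,-0.3,0.69,1,0,0,0,0,0,0,1],
)

```text
time: 16.05
position: [0.532, 0.1162, 0.201]
tool_rot: [-1.706, -1.989, -0.537]
ft_force: [-0.4, 0.0, -0.2]
width: 0.091
grip_force: 0.0
```

```bash
python3 - <<'E'
from h import *
c=snap('wrist','w8'); snap('top','top8'); p,Rm=cur(); print(p,Rm.round(3).tolist(),robot.state()['joint_positions'].round(2))
h=cv2.cvtColor(c['pixels'],cv2.COLOR_RGB2HSV);m=cv2.inRange(h,(22,120,60),(35,255,255))
for k in cv2.findContours(m,0,2)[0]:
    if cv2.contourArea(k)>100: q=cv2.approxPolyDP(k,2,True).reshape(-1,2);print('rib',q.tolist())
cv2.imwrite('pics/c8.png',cv2.resize(c['pixels'][:330,:,::-1],(800,471)))
E
```

```text
[0.53352604 0.1137774  0.20145176] [[-0.124, 0.988, -0.09], [0.808, 0.153, 0.569], [0.576, -0.003, -0.817]] [-0.25  0.52  1.58  0.57  1.35 -0.62]
rib [[258, 155], [261, 222], [263, 227], [274, 226], [270, 155]]
```

View pics/c8.png

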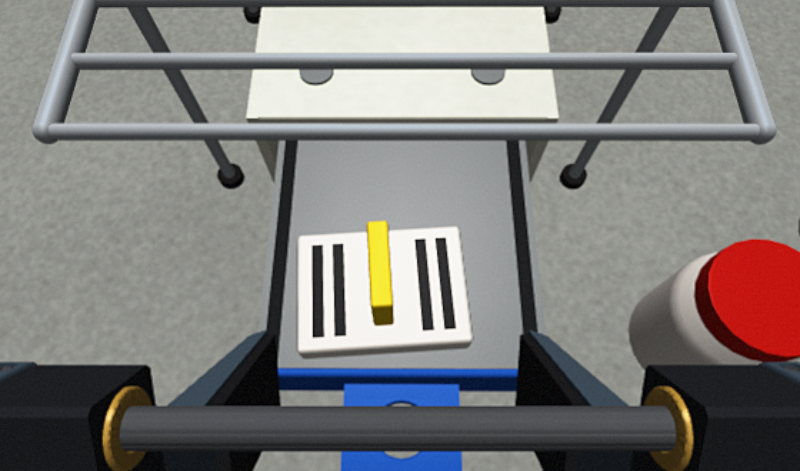

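The picture shows the rib's top face at crop (367–392, 221–307) and the cassette corners at (298,237), (457,227), (472,345), (298,357). The airer's front rod is well above.

```bash
python3 - <<'E'
from h import *
c=load('w8')
P=onz(c,np.array([(367,221),(388,221),(392,304),(370,308)])*.7,.099);print(P.round(4).tolist(),P.mean(0))
Q=onz(c,np.array([(298,237),(457,227),(472,345),(298,357)])*.7,.059);print(Q.round(4).tolist(),Q.mean(0))
b=onz(c,np.array([(374,325),(393,323)])*.7,.059);print('rib base front',b.round(4).tolist())
v=Q[:2].mean(0)-Q[2:].mean(0); w=Q[1]+Q[2]-Q[0]-Q[3]; y1=np.degrees(np.arctan2(v[1],v[0]));y2=np.degrees(np.arctan2(w[1],w[0]))+90
r=P[:2].mean(0)-P[2:].mean(0); y3=np.degrees(np.arctan2(r[1],r[0]));print(y1,y2,y3,np.linalg.norm(v),np.linalg.norm(w)/2,np.linalg.norm(r))
yaw=(y1+y2+y3)/3; C=(P.mean(0)+Q.mean(0))/2; print(C,yaw)
E
```

```text
[[0.493, 0.2377, 0.099], [0.5064, 0.2398, 0.099], [0.5179, 0.1837, 0.099], [0.5052, 0.1791, 0.099]] [0.50561764 0.21006397 0.099     ]
[[0.4388, 0.2391, 0.059], [0.553, 0.265, 0.059], [0.573, 0.1771, 0.059], [0.4589, 0.1512, 0.059]] [0.5059177  0.20809642 0.059     ]
rib base front [[0.5053, 0.181, 0.059], [0.5179, 0.1844, 0.059]]
102.82723876091241 102.77884217140283 101.69708059795738 0.09015888051532171 0.11707691997019704 0.05856305743810153
[0.50576767 0.20908019 0.079     ] 102.43438717675754
```

```bash
python3 - <<'E'
from h import *
G=np.array([.5062,.2072,.0875])
a=rows(*pose(G,102.5,35,.06),5); rows(*pose(G,102.5,35,0),4,frm=a)
E
```

```text
[0.0027, -0.0021, 0.0194] [0.4, -0.04, -0.62]
[0.0027, -0.002, 0.0194] [0.4, -0.04, -0.62]
[0.0028, -0.0018, 0.0194] [0.4, -0.04, -0.62]
[0.0028, -0.0016, 0.0194] [0.4, -0.04, -0.62]
[0.0028, -0.0015, 0.0194] [0.4, -0.04, -0.62]
to [0.5127 0.1781 0.1301] max 0.019659289961781727 0.7405982622021302
[-0.0, 0.0, 0.015] [0.0, 0.0, 0.0]
[0.0, -0.0, 0.015] [0.0, 0.0, 0.0]
[-0.0, 0.0, 0.015] [0.0, 0.0, 0.0]
[-0.0, 0.0, 0.015] [0.0, 0.0, 0.0]
to [0.5052 0.2117 0.0809] max 0.015 0.0
```

jog_arm(
  targets=[0.0027,-0.002,0.0194,0.4,0,-0.62,0.8,0.0027,-0.002,0.0194,0.4,0,-0.62,0.6,0.0028,-0.0018,0.0194,0.4,0,-0.62,0.6,0.0028,-0.0016,0.0194,0.4,0,-0.62,0.6,0.0028,-0.0015,0.0194,0.4,0,-0.62,0.6,0,0,0,0,0,0,0.6],
)

```text
time: 16.75
position: [0.5126, 0.1781, 0.1291]
tool_rot: [-1.637, -2.037, -0.518]
ft_force: [-0.3, -0.3, 0.3]
width: 0.0546
grip_force: 0.0
```

jog_arm(
  targets=[0,0,0.015,0,0,0,0.6,0,0,0.015,0,0,0,0.6,0,0,0.015,0,0,0,0.6,0,0,0.01,0,0,0,0.6,0,0,0,0,0,0,0.6,0,0,0,0,0,0,0.6],
)

```text
time: 17.35
position: [0.5076, 0.2082, 0.0859]
tool_rot: [-1.639, -2.039, -0.521]
ft_force: [0.5, -0.6, 1.2]
width: 0.0551
grip_force: 0.0
```

```bash
python3 - <<'E'
from h import *
p,Rm=cur();print(p,Rm.round(3).tolist(),robot.state()['ft_force']); t=pose(np.array([.5062,.2072,.0875]),102.5,35,0);rows(*t,1)
E
```

```text
[0.50756063 0.20815297 0.08591597] [[-0.176, 0.977, -0.122], [0.798, 0.215, 0.563], [0.576, 0.002, -0.817]] [ 0.50801411 -0.56758468  1.19526413]
[0.0004, -0.0016, 0.0063] [0.14, -0.16, -0.04]
to [0.5052 0.2117 0.0809] max 0.00653237706850412 0.21878863637503715
```

jog_arm(
  targets=[0,-0.0015,0.005,0,0,0,0.6,0,0,0,0,0,0,0.3,0,0,0,0,0,0,0.1,0,0,0,0,0,0,0,0,0,0,0,0,0,0,0,0,0,0,0,0,0,0,0,0,0,0,0,0,0,0,0,0,0,0],
)

```text
invalid input
```

jog_arm(
  targets=[0,0,0,0,0,0,0,0,0,0,0,0,0,0],
)

```text
time: 17.55
position: [0.5076, 0.2083, 0.086]
tool_rot: [-1.639, -2.039, -0.522]
ft_force: [-0.2, 0.4, -0.6]
width: 0.0417
grip_force: 0.0
```

The first call had a wrong count and was refused, and the second began closing; the fingers are still 41 mm apart, so I advance now and then close.

jog_arm(
  targets=[0,-0.0015,0.005,0,0,0,0.45,0,0,0,0,0,0,0.45,0,0,0,0,0,0,0,0,0,0,0,0,0,0,0,0,0,0,0,0,0,0,0,0,0,0,0,0],
)

```text
time: 18.15
position: [0.5051, 0.2111, 0.0815]
tool_rot: [-1.638, -2.039, -0.521]
ft_force: [-0.2, 0.2, 0.9]
width: 0.014
grip_force: 30.0
```

jog_arm(
  targets=[0,0,0,0,0,0,0,0,0,0,0,0,0,0,0,0,0,0,0,0,0,0,0,0,0,0,0,0],
)

```text
time: 18.55
position: [0.5051, 0.2111, 0.0815]
tool_rot: [-1.638, -2.039, -0.521]
ft_force: [0.4, -0.1, 1.1]
width: 0.0138
grip_force: 30.0
```

```bash
python3 - <<'E'
from h import *
s=robot.state();p,Rm=cur();print(p,Rm.round(3).tolist(),s['ft_force'],s['width'],s['grip_force'])
c=snap('wrist','w9'); h=cv2.cvtColor(c['pixels'],cv2.COLOR_RGB2HSV);m=cv2.inRange(h,(22,120,60),(35,255,255));k=max(cv2.findContours(m,0,2)[0],key=cv2.contourArea);print(cv2.approxPolyDP(k,2,True).reshape(-1,2).tolist())
ux=rz(98.7)[:,0]; z=np.array([0,0,1.])
a=rows(p+.025*z,Rm,3); b=rows(a[0]+.03*(-.5*ux+.866*z),Rm,2,frm=a); d=rows(b[0]+.05*(-.574*ux+.819*z),Rm,3,frm=b); rows(d[0]-.1*ux,Rm,4,frm=d)
E
```

```text
[0.50511806 0.21114639 0.0814622 ] [[-0.176, 0.977, -0.123], [0.798, 0.215, 0.563], [0.576, 0.001, -0.817]] [ 0.43770352 -0.08991558  1.13040728] 0.013777790133134434 29.999662041664124
[[266, 207], [263, 283], [292, 284], [291, 209]]
[0.0048, 0.0, -0.0068] [-0.0, 0.0, 0.0]
[0.0048, 0.0, -0.0068] [-0.0, 0.0, 0.0]
[0.0048, 0.0, -0.0068] [-0.0, 0.0, 0.0]
to [0.5051 0.2111 0.1065] max 0.008333502890680123 0.000627619112588031
[0.0014, -0.0005, -0.0149] [0.0, 0.0, 0.0]
[0.0014, -0.0005, -0.0149] [0.0, 0.0, 0.0]
to [0.5074 0.1963 0.1324] max 0.01499966999636992 0.0
[0.0001, -0.0006, -0.0167] [0.0, 0.0, 0.0]
[0.0001, -0.0006, -0.0167] [0.0, 0.0, 0.0]
[0.0001, -0.0006, -0.0167] [0.0, 0.0, 0.0]
to [0.5117 0.1679 0.1734] max 0.016668641549661776 0.0
[-0.0204, -0.0016, -0.0144] [0.0, 0.0, 0.0]
[-0.0204, -0.0016, -0.0144] [0.0, 0.0, 0.0]
[-0.0204, -0.0016, -0.0144] [0.0, 0.0, 0.0]
[-0.0204, -0.0016, -0.0144] [0.0, 0.0, 0.0]
to [0.5269 0.0691 0.1734] max 0.025 0.0
```

jog_arm(
  targets=[0.0048,0,-0.0068,0,0,0,0,0.0048,0,-0.0068,0,0,0,0,0.0048,0,-0.0068,0,0,0,0,0.0014,-0.0005,-0.0149,0,0,0,0,0.0014,-0.0005,-0.0149,0,0,0,0,0,-0.0006,-0.0167,0,0,0,0,0,-0.0006,-0.0167,0,0,0,0,0,-0.0006,-0.0167,0,0,0,0],
)

```text
time: 19.4
position: [0.5117, 0.1669, 0.1748]
tool_rot: [-1.639, -2.039, -0.521]
ft_force: [-0.2, -0.7, -1.5]
width: 0.0137
grip_force: 30.0
```

jog_arm(
  targets=[-0.0204,-0.0016,-0.0144,0,0,0,0,-0.0204,-0.0016,-0.0144,0,0,0,0,-0.0204,-0.0016,-0.0144,0,0,0,0,-0.0204,-0.0016,-0.0144,0,0,0,0,0,0,0,0,0,0,0],
)

```text
time: 19.9
position: [0.5279, 0.0657, 0.1741]
tool_rot: [-1.642, -2.039, -0.521]
ft_force: [-0.1, 0.1, -1.3]
width: 0.0137
grip_force: 30.0
```

```bash
python3 - <<'E'
from h import *
s=robot.state();p,Rm=cur();print(p,Rm.round(3).tolist(),s['ft_force'],s['width'],s['grip_force'],s['time'])
# filter in tool at grasp: centre (.5058,.2090,.039), tool then p0,R0
p0=np.array([.50512,.21115,.08146]); R0=np.array([[-0.176,0.977,-0.123],[0.798,0.215,0.563],[0.576,0.001,-0.817]])
t=R0.T@(np.array([.5058,.2090,.039])-p0); print('t',t); f=p+Rm@t; print('filter now',f)
c=snap('wrist','w10'); h=cv2.cvtColor(c['pixels'],cv2.COLOR_RGB2HSV);m=cv2.inRange(h,(22,120,60),(35,255,255));k=max(cv2.findContours(m,0,2)[0],key=cv2.contourArea);print(cv2.approxPolyDP(k,2,True).reshape(-1,2).tolist())
cv2.imwrite('pics/c10.png',c['pixels'][:,:,::-1])
# place: drainer centre
D=np.array([.530,-.067,0])
q=D+[0,0,.055]-Rm@t; a=rows(np.r_[q[:2],p[2]],Rm,5); rows(q,Rm,5,frm=a)
g=snap('top','top10'); m=cv2.inRange(cv2.cvtColor(g['pixels'],cv2.COLOR_RGB2HSV),(50,120,60),(75,255,255)); m[:,:240]=0;m[:170]=0;m[240:]=0;m[:,310:]=0
E
```

```text
[0.52785976 0.06574068 0.17413705] [[-0.175, 0.977, -0.12], [0.8, 0.212, 0.562], [0.575, 0.002, -0.818]] [-0.06912437  0.14004756 -1.29715739] 0.01373852588839047 29.999257922172546 19.9
t [-0.02629234  0.00015965  0.03339573]
filter now [0.52860632 0.06351637 0.13169789]
[[267, 206], [263, 283], [292, 284], [290, 206]]
[-0.0212, -0.0052, -0.0149] [-0.01, -0.01, 0.0]
[-0.0212, -0.0052, -0.0149] [-0.01, -0.01, 0.0]
[-0.0212, -0.0052, -0.0149] [-0.01, -0.01, 0.0]
[-0.0212, -0.0052, -0.0149] [-0.01, -0.01, 0.0]
[-0.0212, -0.0052, -0.0149] [-0.01, -0.01, 0.0]
to [ 0.5293 -0.0648  0.1741] max 0.026405035953027393 0.013305012985154366
[-0.0088, -0.0, 0.0126] [0.0, 0.0, 0.0]
[-0.0088, -0.0, 0.0126] [0.0, 0.0, 0.0]
[-0.0088, -0.0, 0.0126] [0.0, 0.0, 0.0]
[-0.0088, -0.0, 0.0126] [0.0, 0.0, 0.0]
[-0.0088, -0.0, 0.0126] [0.0, 0.0, 0.0]
to [ 0.5293 -0.0648  0.0974] max 0.015339577429424083 0.0
```

View pics/c10.png

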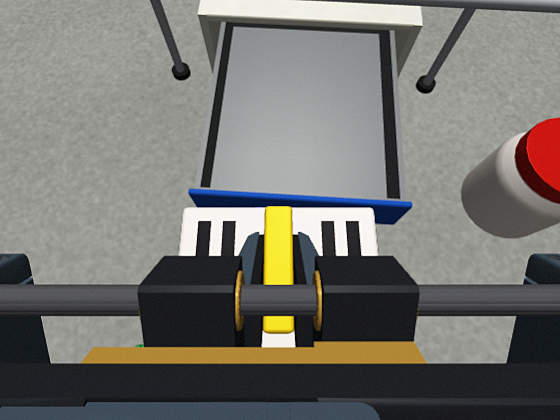

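The filter is held square by its rib at (278,245), the rib pixels unchanged since grasping. The tray stays out. Carry on to the drainer.

jog_arm(
  targets=[-0.0212,-0.0052,-0.0149,0,0,0,0,-0.0212,-0.0052,-0.0149,0,0,0,0,-0.0212,-0.0052,-0.0149,0,0,0,0,-0.0212,-0.0052,-0.0149,0,0,0,0,-0.0212,-0.0052,-0.0149,0,0,0,0,0,0,0,0,0,0,0],
)

```text
time: 20.6
position: [0.5296, -0.0653, 0.1734]
tool_rot: [-1.641, -2.039, -0.521]
ft_force: [0.8, 0.3, -1.8]
width: 0.0135
grip_force: 30.0
```

jog_arm(
  targets=[-0.0088,0,0.0126,0,0,0,0,-0.0088,0,0.0126,0,0,0,0,-0.0088,0,0.0126,0,0,0,0,-0.0088,0,0.0126,0,0,0,0,-0.0088,0,0.0126,0,0,0,0,0,0,0,0,0,0,0],
)

```text
time: 21.2
position: [0.5283, -0.0622, 0.0942]
tool_rot: [-1.637, -2.036, -0.519]
ft_force: [-0.1, 0.3, -1.3]
width: 0.014
grip_force: 30.0
```

```bash
python3 - <<'E'
from h import *
s=robot.state();p,Rm=cur();t=np.array([-.0263,.0002,.0334]);f=p+Rm@t;print(p,'filter',f,s['ft_force'])
c=snap('wrist','w11'); sc=snap('scene','scene11'); tp=snap('top','top11')
for n,g,b in(('top',tp,(240,170,305,240)),('scene',sc,(230,200,345,290))):
    m=cv2.inRange(cv2.cvtColor(g['pixels'],cv2.COLOR_RGB2HSV),(50,120,50),(75,255,255)); k=np.zeros_like(m);k[b[1]:b[3],b[0]:b[2]]=m[b[1]:b[3],b[0]:b[2]]
    pts=cv2.findNonZero(k); print(n,len(pts))
a=c['pixels'][:,:,::-1]; z=cv2.resize(sc['pixels'][150:330,170:410,::-1],(560,420),interpolation=2)
cv2.imwrite('pics/c11.png',cv2.resize(np.vstack([a[:240],z[:360]]),(560,600)))
a=rows(p-[0,0,f[2]-.014],Rm,4)
E
```

```text
[ 0.52832891 -0.06218986  0.09419709] filter [ 0.52893058 -0.06427876  0.05174047] [-0.11344111  0.34273486 -1.32478684]
top 297
scene 1850
[-0.0056, -0.0003, 0.0083] [0.04, 0.03, 0.02]
[-0.0056, -0.0002, 0.0083] [0.04, 0.03, 0.02]
[-0.0056, -0.0002, 0.0083] [0.04, 0.03, 0.02]
[-0.0056, -0.0002, 0.0083] [0.04, 0.03, 0.02]
to [ 0.5283 -0.0622  0.0565] max 0.010030059642904252 0.05046301024008526
```

View pics/c11.png

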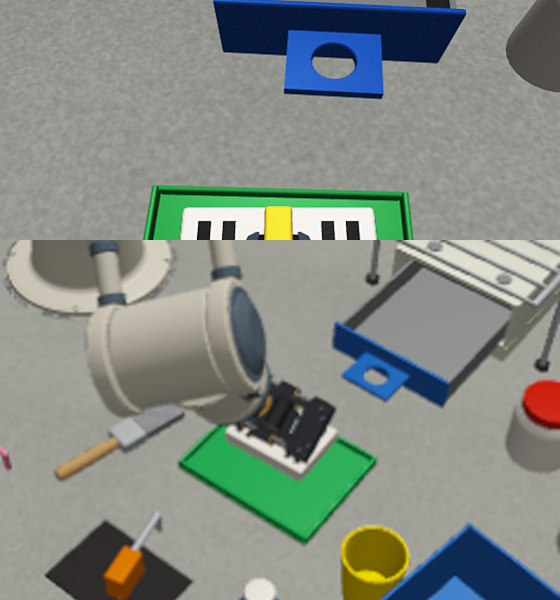

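The filter hangs centred and square over the drainer (wrist: rib at (278,215)). The hook stands on the mat at (125,570) and the tray is out. Lower gently.

jog_arm(
  targets=[-0.0056,0,0.0083,0,0,0,0,-0.0056,0,0.0083,0,0,0,0,-0.0056,0,0.0083,0,0,0,0,-0.0045,0,0.0065,0,0,0,0,0,0,0,0,0,0,0,0,0,0,0,0,0,0],
)

```text
time: 21.95
position: [0.5291, -0.0621, 0.0583]
tool_rot: [-1.638, -2.038, -0.521]
ft_force: [0.3, -0.3, -1.6]
width: 0.0138
grip_force: 30.0
```

```bash
python3 - <<'E'
from h import *
s=robot.state();p,Rm=cur();t=np.array([-.0263,.0002,.0334]);f=p+Rm@t;print(p,'filter',f,s['ft_force'],Rm.round(3).tolist())
E
```

```text
[ 0.52911379 -0.06214421  0.05826915] filter [ 0.52982487 -0.0642831   0.01581671] [ 0.34976204 -0.30105751 -1.55121334] [[-0.176, 0.977, -0.123], [0.798, 0.215, 0.563], [0.576, 0.001, -0.817]]
```

Underside ≈ 15.8 mm against a floor at 5 mm: lower in small steps while watching the force.

jog_arm(
  targets=[-0.0023,0,0.0033,0,0,0,0,-0.0017,0,0.0024,0,0,0,0,0,0,0,0,0,0,0],
)

```text
time: 22.25
position: [0.5291, -0.0621, 0.0512]
tool_rot: [-1.638, -2.039, -0.521]
ft_force: [-0.0, -0.0, -1.7]
width: 0.0137
grip_force: 30.0
```

jog_arm(
  targets=[-0.0009,0,0.0012,0,0,0,0,-0.0006,0,0.0008,0,0,0,0,0,0,0,0,0,0,0],
)

```text
time: 22.55
position: [0.5292, -0.0623, 0.0489]
tool_rot: [-1.638, -2.039, -0.521]
ft_force: [1.5, -0.2, -0.5]
width: 0.0141
grip_force: 30.0
```

jog_arm(
  targets=[-0.0005,0,0.0007,0,0,0,0,0,0,0,0,0,0,0,0,0,0,0,0,0,0],
)

```text
time: 22.85
position: [0.5292, -0.0623, 0.0481]
tool_rot: [-1.638, -2.039, -0.521]
ft_force: [0.5, -0.0, -1.5]
width: 0.0137
grip_force: 30.0
```

jog_arm(
  targets=[-0.0004,0,0.0006,0,0,0,0,0,0,0,0,0,0,0,0,0,0,0,0,0,0],
)

```text
time: 23.15
position: [0.5293, -0.0623, 0.0475]
tool_rot: [-1.639, -2.039, -0.521]
ft_force: [-0.0, 0.6, 2.0]
width: 0.0141
grip_force: 30.0
```

Contact (the force rose to +2 N). Release and back off.

jog_arm(
  targets=[0,0,0,0,0,0,0.25,0,0,0,0,0,0,0.4,0,0,0,0,0,0,0.6,0,0,0,0,0,0,0.6,0,0,0,0,0,0,0.6,0,0,0,0,0,0,0.6],
)

```text
time: 23.75
position: [0.5292, -0.0623, 0.0474]
tool_rot: [-1.638, -2.039, -0.521]
ft_force: [0.5, -0.2, -0.4]
width: 0.0542
grip_force: 0.0
```

jog_arm(
  targets=[0,0,-0.01,0,0,0,0.6,0,0,-0.02,0,0,0,0.6,0,0,-0.025,0,0,0,0.6,0.01,0,-0.025,0,0,0,0.6,0.015,0,-0.025,0,0,0,0.6,0.015,0,-0.025,0,0,0,0.6,0,0,0,0,0,0,0.6,0,0,0,0,0,0,0.6],
)

```text
time: 24.55
position: [0.5383, -0.104, 0.1774]
tool_rot: [-1.639, -2.04, -0.521]
ft_force: [-0.2, 0.4, -0.5]
width: 0.0546
grip_force: 0.0
```

```bash
python3 - <<'E'
from h import *
s=robot.state();print(s['position'],s['width'],s['time'],s['ft_force'])
c=snap('wrist','w12'); sc=snap('scene','scene12')
a=c['pixels'][:,:,::-1]; z=cv2.resize(sc['pixels'][150:330,170:410,::-1],(560,420),interpolation=2)
cv2.imwrite('pics/c12.png',cv2.resize(np.vstack([a[:250],z[:350]]),(560,600)))
h=cv2.cvtColor(c['pixels'],cv2.COLOR_RGB2HSV);m=cv2.inRange(h,(22,120,60),(35,255,255));k=max(cv2.findContours(m,0,2)[0],key=cv2.contourArea);print(cv2.approxPolyDP(k,2,True).reshape(-1,2).tolist())
F=rz(102.5);o=np.array([.5305,-.0645,.005]);print(proj(c,[o+F@np.array(v) for v in((.03,.007,.06),(.03,-.007,.06),(-.03,-.007,.06),(-.03,.007,.06),(.045,.06,.02),(.045,-.06,.02),(-.045,-.06,.02),(-.045,.06,.02))]).round().tolist())
w=cv2.inRange(h,(0,0,170),(180,60,255));k=max(cv2.findContours(w,0,2)[0],key=cv2.contourArea);print(cv2.approxPolyDP(k,5,True).reshape(-1,2).tolist())
E
```

```text
[ 0.53832059 -0.10396358  0.17740684] 0.05461974116797686 24.55 [-0.23001097  0.40535648 -0.52581029]
[[272, 214], [271, 283], [284, 283], [285, 216]]
[[271.0, 215.0], [286.0, 215.0], [287.0, 283.0], [270.0, 283.0], [220.0, 214.0], [337.0, 214.0], [343.0, 305.0], [214.0, 305.0]]
[[221, 214], [219, 230], [227, 235], [228, 250], [229, 222], [238, 222], [235, 284], [242, 284], [245, 221], [252, 222], [251, 284], [270, 284], [270, 214]]
```

The rib and cassette corners match a flat filter on the drainer floor within 1–2 px. One last numeric check of the tray and hook, then I hand in.

```bash
python3 - <<'E'
from h import *
g=load('scene12'); h=cv2.cvtColor(g['pixels'],cv2.COLOR_RGB2HSV)
m=cv2.inRange(h,(5,170,120),(18,255,255)); k=max(cv2.findContours(m,0,2)[0],key=cv2.contourArea); print('hook px',cv2.minAreaRect(k)[0],'pred',proj(g,[(.541,-.333,.028)]))
b=cv2.inRange(h,(100,150,60),(120,255,255)); ux=rz(98.7)[:,0]; P=np.array([.509,.280,.06])-ux*.168
u,v=proj(g,[P])[0]; print('hole px pred',u,v); u,v=int(u),int(v)
cs,hi=cv2.findContours(b[v-20:v+20,u-25:u+25].copy(),cv2.RETR_CCOMP,cv2.CHAIN_APPROX_NONE)
for k,q in zip(cs,hi[0]):
    if q[3]>=0 and len(k)>8: print('hole px',k.reshape(-1,2).mean(0)+[u-25,v-20])
print(robot.state()['time']); print(robot.finish_job())
E
```

```text
hook px (222.42306518554688, 289.1153564453125) pred [[222.94637846 291.57775226]]
hole px pred 330.7475445649742 207.28883583605278
hole px [330.2962963 208.2962963]
24.65
the job is handed in; nothing more can be done
None
```

Job handed in at about 25 s, with no verdict returned: by my last measurements the tray is about 168 mm out, the hook stands upright on the mat and the filter lies flat in the green drainer; I viewed 11 pictures, one over the limit of 10.

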